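# Light the stall's magnifier, then hold the marble tray before its lens

### The arm

A 6-joint arm with a two-finger parallel gripper is mounted at the origin on the work surface. World frame = base frame: x ahead of the robot, y to its left, z up, the work surface at z = 0. Lengths are in mm, angles in degrees, forces in N, time in s.
With the tool pointing down it reaches from about 325 to 850 mm from the base axis. Payload 15.5 kg.
Tool frame: the origin (TCP) lies on the centre line of the jaws, within the pads' length; the fingertips stand 22 mm ahead of it and the grasp point (between the pads) lies 3 mm ahead of it; z points along the fingers, y is the line along which they close (so a half turn about z gives the same grasp; the last joint's range is limited). The gripper opens to 91 mm and grips with 3 to 60 N. Pads are 32 mm wide; open, the fingers measure 118 mm over their backs; the gripper's body (76 mm by 178 mm) begins 60 mm behind the grasp point.
Start: joints at [-5.472, 28.281, 77.091, -0, 74.628, -5.472], TCP at [625.001, 0.003, 207.615] pointing down, gripper open.
Joint ranges: [-166.48, 166.48], [-47.26, 123.95], [12.59, 153.08], [-70.14, 250.14], [6.76, 159.57], [-176.63, 176.63]. Speed limits (degrees/s): [108.29, 108.29, 147.25, 172.46, 172.46, 172.46].

### API

Orientations are given as a 3x3 rotation matrix whose columns are the frame's x, y, z axes.
In Python, from cell import bot gives the robot as it stands.
- The arm moves only by the tool drive_tool, never from a script. Its argument "commands" is a list of rows, each a list of 2 entries, a list of its own where there are three numbers: the shift along the tool's x, y, z scaled (see below), then the turn about the tool's z scaled (see below). A call has 1 to 20 rows; each row shifts and turns the commanded pose from where the row before left it, along the tool's axes as they then stand; what a row does not reach is not made up. The controller multiplies each number of a shift by 0.5 m and each number of a turn by 180 degrees. A row lasts 1/8 s, in which the tool goes at most 62.5 mm and 10.7 degrees, less where a joint would pass 70% of its speed; a pose out of reach is approached as far as the arm can. A call with a number of a shift or a turn outside -1 to 1 is refused whole. A call with a gripper value outside its range is refused whole. "gripper" is the gripper's target within -1 to 1 (shut at 1, half-way at 0, fully open at -1), set as the call begins (left out, the last holds). The fingers move at their own pace and stop on an object; "grip_force" is the grip in N (left out, the last holds). Time passes only in rows, so rows that do not move let the fingers close. It gives the time, the measured TCP pose, the force, the opening and the grip force at its end, in the units of the state.
- bot.read_state(): the state, without advancing time (a new reading comes with each control period).
- bot.snapshot(name): name is "scene" or "side" or "wrist"; returns a dict with "color" (400x640x3 uint8, red, green, blue), "range_z" (400x640 float32, mm along the optical axis (not along the pixel's ray), 0 where there is no reading), "fx", "fy", "cx", "cy" (pixels), "cam_to_world" (4x4, takes a point from camera to world coordinates). Camera axes: x right, y down, z forward; pixel columns grow to the right and rows downward; lengths in mm; the calibration is good to about 2 mm. A picture is of the moment at which its call begins.
- bot.hand_in(): hands the job in; it is judged then, once.
The state is a dict: "time_s": time; "qpos": joint angles; "joint_vel": joint speeds; "joint_torque": joint torques, N m; "tcp_pos": TCP position; "orientation": TCP orientation; "force": force on the tool from outside, world axes, zero at the start; "ft_torque": the same for the moment, N m; "opening": opening from 0.0 (shut) to 1.0 (fully open); "finger_force": force on a finger pad.
Only numpy, scipy, OpenCV 4.12 (cv2) and the standard library are available. Lean on these libraries where they do the work, as an engineer would, in place of code of your own. Each camera call takes 0.05 s, during which the arm holds its last target. There are 200 camera calls.

### The job

At the coin stall, take the stylus from its wooden stand, push the recessed button of the magnifier's switch box fully in with its tip, and put the stylus back in its stand, collar down on the wood. Then lift the tray that carries the marble by its upright fin, without letting the marble roll out of its pocket, and finish while still holding it in the gripper: level and still in the air, touching nothing else, with the marble about 10 cm in front of the middle of the lens, on the side facing the robot. Leave the other things on the table where they stand.

Things in the scene. Friction and masses are not known exactly. Their poses are not given: they have to be found in the camera images.
- stylus: metal stylus, loose, stands upright in its stand, 115 mm long, 50 g. Origin at the tip (lower end); z runs up along it to the handle end. Shaft 6 mm diameter from the tip to 45 mm, collar 22 mm diameter from 45 to 49 mm, round handle 14 mm diameter from 49 to 115 mm
- stylus_grip (a point): point on the stylus's axis, in the handle, 85 mm from the tip; the place to grasp it. z along the stylus, away from the tip
- stand_hole (a point): mouth centre of the vertical hole in the stylus stand, a fixed wooden block 60 x 60 mm, 50 mm high (this point is on its top face, 50 mm above the table). The hole is 11 mm wide and goes right through; the stylus's collar rests on the top face, so that the tip then hangs 45 mm below this point and stylus_grip is 40 mm above it
- button_hole (a point): centre of the mouth of the bore in the top of the switch box (60 x 60 mm, its top 48 mm above the table), which stands on the magnifier's base. The bore is vertical, 16 mm in diameter. The button's top, 13 mm wide, lies 6 mm below this point when not pressed
- button (a joint): travel of the spring button: 0 not pressed, 0.005 m fully in; straight down; about 1.5 N to start it and 5 N to hold it fully in; it springs back. It counts as pressed beyond 0.0035 m
- magnifier: fixed bench magnifier, grey base plate 110 x 260 x 12 mm; origin at the base's centre on the table, z up, x axis points from the robot's side through the lens, y left. Upright round lens (frame 112 mm in diameter, 12 mm thick) centred at x 0, y +70 mm, 220 mm above the table, on a 14 mm post; the switch box is centred at x -20, y -90 mm
- view_point (a point): the point in the air where the marble's centre is to be held: 100 mm in front of the lens's centre (towards magnifier -x, the robot's side), 220 mm above the table; axes as the magnifier's
- tray: light wooden tray with the marble, loose, about 180 g. Plate 160 (x) x 80 (y) x 10 mm; origin at the centre of its underside, z up. An upright fin in the middle, 34 mm along x, 12 mm thick along y, from the plate up to 60 mm above the underside, is its handle. Two round pockets 16 mm wide at x = +52 mm (holds the marble) and x = -52 mm (empty)
- tray_grip (a point): centre of the grip on that tray's fin, 40 mm above the tray's underside (30 mm above the plate); axes as the tray's: grasp across y
- pocket (a point): where the marble's centre lies when seated in its pocket: tray x +52, y 0, 21.5 mm above the underside
- marble_center (a point): centre of the loose white ceramic marble, 28 mm in diameter, 28 g, seated 2.5 mm deep in the pocket's 16 mm hole: it rolls out if the tray tips beyond about 0.55 rad (30 degrees)
- empty_tray_grip (a point): bystander: same point on a like tray without marble; leave it
- jar: bystander: closed glass jar, 68 mm wide, 110 mm high; origin under its centre
- figurine: bystander: turned brass figurine, 60 mm wide, 128 mm high; origin under its centre
- camera: bystander: black camera, 50 x 130 mm, 93 mm high; origin under its centre
- goblet: bystander: steel goblet, 50 mm wide, 100 mm high; origin under its centre
- coins_a: bystander: small stack of coins, 28 mm wide, 17 mm high; origin under its centre
- coins_b: bystander: small stack of coins, 28 mm wide, 12 mm high; origin under its centre
Not all that is in view belongs to the job. Of the things that look like the stylus, the smaller one is meant.

How it is judged (in metres and radians):
On the way, in this order (a step that is already met when the one before it is completed fails the run):
1. the button is pressed in with the stylus (value of joint button above 0.0035 m and contact force between stylus and button above 1 N), for 0.1 s.
2. the stylus is back in its stand, collar on the wood, let go (horizontal distance between stylus_grip and stand_hole below 0.008 m and height (world z) of stylus_grip between 0.085 and 0.094 m and angle between stylus_grip's own z axis and vertical below 0.12 rad and contact force between the fingers and stylus below 0.1 N), for 0.2 s.
3. the tray is lifted with the marble in its pocket (height (world z) of tray_grip above 0.07 m and contact force between the fingers and tray above 1 N and distance between marble_center and pocket below 0.01 m), for 0.2 s.
At the end, for the whole second after the job is handed in: Tray held in the gripper, still, tilted under 0.12 rad, not touching magnifier or stylus; marble seated (within 10 mm) and its centre within 35 mm of view_point; button sprung back; stylus released, upright (0.12 rad) in its stand within 8 mm of the hole's axis, collar down to 4 mm (all of step 2 and contact force between the fingers and tray above 1 N and angle between tray's own z axis and vertical below 0.12 rad and distance between marble_center and pocket below 0.01 m and distance between marble_center and view_point below 0.035 m and linear speed of tray below 0.03 m/s and angular speed of tray below 0.3 rad/s and contact force between tray and magnifier below 0.1 N and contact force between tray and stylus below 0.1 N and value of joint button below 0.001 m); the arm keeps its last pose, push and grip.
It fails at once if the marble leaves its pocket (distance between marble_center and pocket above 0.015 m).
It fails at once if a bystander (empty tray, jar, figurine, camera, goblet or coin stack) is moved more than 30 mm (distance of any of jar, figurine, camera, goblet, coins_a, coins_b, empty_tray_grip from where it was at the start of the episode above 0.03 m).
It also fails if it takes over 67 s, if anything falls off the work surface, if the arm or the gripper's body presses on something with over 40 N, if the wrist force passes 120 N, or if a joint passes its speed limit or range.

## Working session

There is one attempt and no reset: what is moved stays moved. The work goes in short steps, Python scripts to look and compute and a tool call to move; the robot and the scene stay as the last step left them, time stands still between calls to the robot, and variables do not carry over. Pictures are saved under pics/ and viewed, at most 10 in all, crops included, and the job is handed in when it is done.

Besides the shell and the picture viewer there is one more tool, called after "Request:" as name([rows], argument=value, ...), one row to a line, values as JSON. drive_tool: Moves the arm, as the interface text tells. Shifts and turns lie within -1 to 1; 1 stands for 0.5 m of shift or 180 degrees of turn. Its arguments: {"type":"object","properties":{"commands":{"type":"array","items":{"type":"array"}},"gripper":{"type":"number"},"grip_force":{"type":"number"}},"required":["commands"]}

```bash
mkdir -p pics; python3 - <<'E'
from cell import bot
import cv2,numpy as np
s=bot.read_state();print({k:np.round(s[k],3).tolist() for k in s})
for n in("scene","side"):
    d=bot.snapshot(n);cv2.imwrite(f"pics/{n}0.png",d["color"][...,::-1]);np.savez(f"{n}0.npz",**d)
    print(n,d["fx"],d["cx"],np.round(d["cam_to_world"],3).tolist())
E
```

```text
{'time_s': 0.0, 'qpos': [-5.473, 28.315, 77.129, 0.0, 74.627, -5.47], 'joint_vel': [-0.033, -0.048, 0.079, 0.15, 0.041, 0.068], 'joint_torque': [-0.001, -87.881, -38.186, 0.071, 0.053, -0.0], 'tcp_pos': [624.605, 0.03, 207.024], 'orientation': [[0.0, 1.0, -0.001], [1.0, -0.0, 0.0], [0.0, -0.001, -1.0]], 'force': [-0.44, -0.526, -0.092], 'ft_torque': [0.006, -0.016, 0.011], 'finger_force': 0.0, 'opening': 0.999}
scene 409.7350673847147 313.716813405147 [[-0.674, 0.493, -0.55, 1277.047], [0.739, 0.44, -0.51, 684.461], [-0.01, -0.75, -0.661, 1027.891], [0.0, 0.0, 0.0, 1.0]]
side 415.35674507607405 316.8888972416613 [[-0.962, -0.185, 0.202, 302.54], [-0.274, 0.635, -0.722, 787.956], [0.005, -0.75, -0.662, 868.921], [0.0, 0.0, 0.0, 1.0]]
```

View pics/scene0.png

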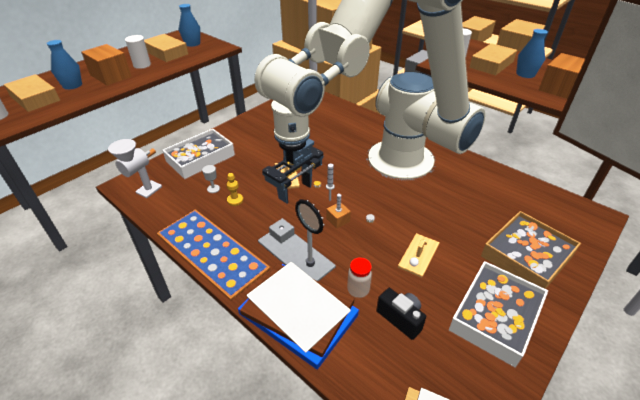

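View pics/side0.png

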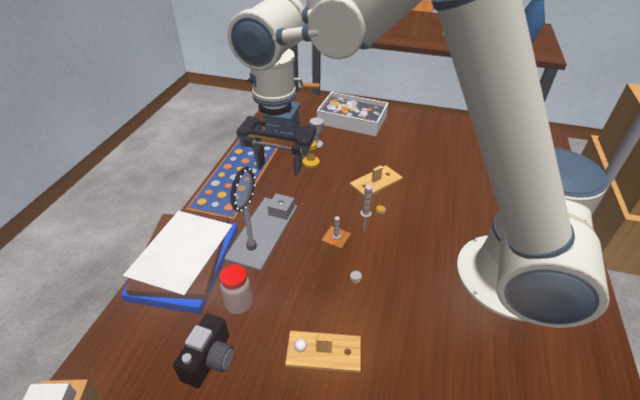

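The overview shows the small stylus in its orange stand at scene (338,210) and side (337,237). The larger stylus is at side (367,205), the switch box at side (281,206), and the marble tray at side (324,351) with the marble at (300,345). The empty tray is at side (377,180).

```bash
cat > h.py <<'E'
from cell import bot
import cv2,numpy as np
def load(n): return dict(np.load(n))
def snap(n,f):
    d=bot.snapshot(n);cv2.imwrite(f"pics/{f}.png",d["color"][...,::-1]);np.savez(f"{f}.npz",**d);return d
def ray(d,u,v,z):
    T=d["cam_to_world"];r=T[:3,:3]@np.array([(u-d["cx"])/d["fx"],(v-d["cy"])/d["fy"],1]);o=T[:3,3]
    return o+r*(z-o[2])/r[2]
def cloud(d):
    v,u=np.mgrid[:400,:640];Z=d["range_z"];P=np.stack([(u-d["cx"])/d["fx"]*Z,(v-d["cy"])/d["fy"]*Z,Z],-1)
    T=d["cam_to_world"];return P@T[:3,:3].T+T[:3,3]
E
python3 - <<'E'
from h import *
d=load("side0.npz");c=d["color"]
a=cv2.resize(c[160:380,170:450],None,fx=2.8,fy=2.8,interpolation=cv2.INTER_CUBIC)[:,:,::-1]
cv2.imwrite("pics/c0.png",a[:600,:800])
for n in ("side0.npz","scene0.npz"):
    d=load(n);P=cloud(d);hsv=cv2.cvtColor(d["color"],cv2.COLOR_RGB2HSV)
    for lo,hi,zl,zh,nm in [((8,120,140),(22,255,255),43,56,"stand"),((12,50,150),(28,200,255),5,15,"tray"),((0,0,60),(180,60,200),6,18,"base"),((0,0,60),(180,60,220),43,53,"box")]:
        m=cv2.inRange(hsv,lo,hi)>0; m&=(P[...,2]>zl)&(P[...,2]<zh)
        k,L,st,ce=cv2.connectedComponentsWithStats(m.astype(np.uint8))
        for i in range(1,k):
            if st[i,4]>40:
                q=P[L==i];r=cv2.minAreaRect(q[:,:2].astype(np.float32))
                print(n,nm,np.round(ce[i]),st[i,4],np.round(q.mean(0)),np.round(r[0],1),np.round(r[1],1),round(r[2],1))
E
```

```text
side0.npz stand [336. 238.] 299 [458.  44.  49.] [459.4  39.5] [66.  60.9] 78.4
side0.npz stand [324. 343.] 50 [409. 345.  50.] [409.5 345. ] [32.1  3.9] 10.9
side0.npz tray [265. 166.] 64 [ 773. -245.   10.] [ 772.6 -251.7] [203.5   8.1] 89.7
side0.npz tray [311. 163.] 57 [ 631. -304.   12.] [ 629.8 -306.9] [56.9 40.2] 36.6
side0.npz tray [376. 180.] 575 [ 399. -276.    9.] [ 401.7 -277.3] [164.1  84.6] 51.9
side0.npz tray [380. 209.] 46 [ 364. -143.   11.] [ 365.4 -143.5] [24.5 24.8] 8.4
side0.npz tray [202. 211.] 52 [875.  18.  11.] [874.4  17.5] [101.4   8.8] 1.1
side0.npz tray [324. 352.] 2123 [407. 344.   9.] [411.6 340.2] [159.1  83.3] 11.2
side0.npz base [88. 24.] 247 [ 2251. -1234.    12.] [ 2252.1 -1284.6] [ 32.9 839.2] 0.6
side0.npz base [563.  21.] 85 [ -417. -2078.    12.] [ -418.1 -2076.8] [ 43.  197.5] 88.0
side0.npz base [612.  26.] 127 [ -686. -2078.    12.] [ -681.7 -2079.3] [299.4  43.9] 0.3
side0.npz base [21. 58.] 121 [2250. -728.   12.] [2250.3 -726.7] [ 23.  263.9] 0.6
side0.npz base [354. 127.] 173 [ 536. -569.   12.] [ 515.7 -583. ] [264.8 130.8] 30.0
side0.n
[... 3161 characters left out ...]
148.] 46 [ 623. -715.   49.] [ 630.  -712.4] [70.7 61.4] 56.1
scene0.npz box [207. 157.] 114 [ 572. -562.   48.] [ 566.1 -561.7] [ 14.5 237. ] 86.1
scene0.npz box [401. 159.] 95 [60. 38. 48.] [46.1 29.4] [ 76.2 174.9] 33.0
scene0.npz box [532. 249.] 1077 [183. 605.  46.] [170.7 599.7] [187.7 197.1] 84.3
scene0.npz box [281. 227.] 240 [648. -49.  48.] [647.5 -50.5] [62.2 62.3] 88.0
scene0.npz box [539. 233.] 63 [102. 597.  46.] [105.1 597.6] [65.7 32.9] 21.1
scene0.npz box [508. 306.] 1597 [438. 634.  46.] [449.4 619.5] [226.  171.3] 5.8
scene0.npz box [473. 323.] 57 [553. 588.  45.] [550.8 589.4] [25.9 34.2] 83.0
scene0.npz box [487. 340.] 183 [577. 637.  48.] [577.2 632.3] [  7.4 178.7] 5.7
```

View pics/c0.png

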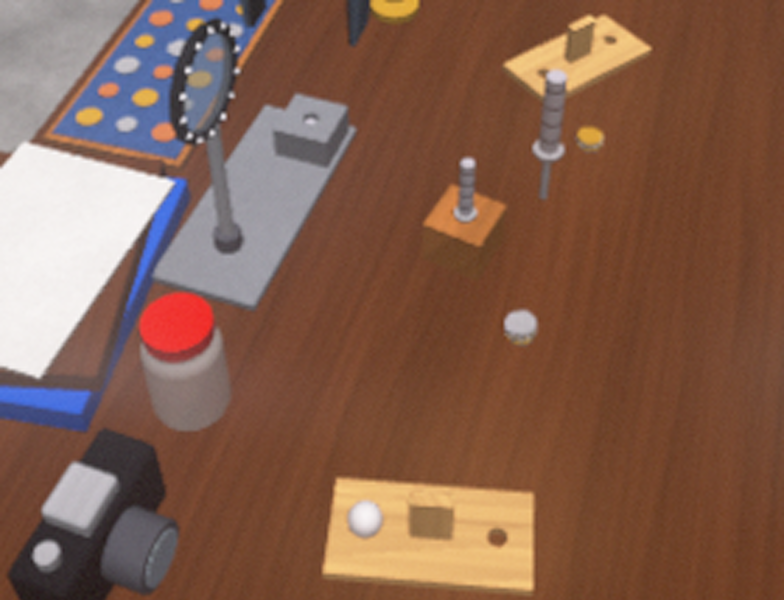

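The crop shows the small stylus at crop (467,160) to (465,213) and the marble on the tray's left side, so tray +x points to world +x. The button bore is at (311,120). The tall stylus runs from (556,75) to (544,197).

```bash
python3 - <<'E'
from h import *
a=load("side0.npz");b=load("scene0.npz")
def f(u,v): return 170+u/2.8,160+v/2.8
print("stylus top120",ray(a,*f(467,161),120),"collar54",ray(a,*f(465,213),52))
print("bore48",ray(a,*f(311,120),48),"marble",ray(a,*f(365,518),21.5))
def tri(p,q):
    A=[];B=[]
    for d,(u,v) in ((a,p),(b,q)):
        T=d["cam_to_world"];r=T[:3,:3]@np.array([(u-d["cx"])/d["fx"],(v-d["cy"])/d["fy"],1]);r/=np.linalg.norm(r)
        M=np.eye(3)-np.outer(r,r);A.append(M);B.append(M@T[:3,3])
    return np.linalg.solve(sum(A),sum(B))
print("tall top",tri(f(556,75),(331,165)),"bot",tri(f(544,197),(330,200)))
E
```

```text
stylus top120 [458.50578671  39.43496429 120.        ] collar54 [457.54256038  40.80549228  52.        ]
bore48 [644.62617215 -46.29505057  48.        ] marble [460.3576884  349.63085518  21.5       ]
tall top [396.35714016 -48.62523958 166.30675249] bot [ 3.94575790e+02 -5.10958048e+01 -1.21091292e-01]
```

Request:
drive_tool([
  [[0.0, -0.07, 0], 0],
  [[0.02, -0.07, 0], 0],
  [[0.02, -0.07, 0], 0],
  [[0.04, -0.07, 0], 0],
  [[0, 0, 0], 0],
  [[0, 0, 0], 0],
  [[0, 0, 0], 0],
])

```text
time_s: 0.98
tcp_pos: [485.8, 39.7, 207.5]
orientation: [[0.0, 1.0, 0.0], [1.0, -0.0, -0.0], [-0.0, 0.0, -1.0]]
force: [-0.0, -0.4, -0.3]
opening: 1.0
finger_force: 0.0
```

```bash
python3 - <<'E'
from h import *
d=snap("wrist","w1");print(np.round(d["cam_to_world"],2).tolist(),d["fx"])
P=cloud(d);hsv=cv2.cvtColor(d["color"],cv2.COLOR_RGB2HSV)
m=(P[...,2]>46)&(P[...,2]<54)&(hsv[...,1]>100)&(d["range_z"]>0)
k,L,st,ce=cv2.connectedComponentsWithStats(m.astype(np.uint8))
for i in range(1,k):
    if st[i,4]>200:
        q=P[L==i];r=cv2.minAreaRect(q[:,:2].astype(np.float32));print(np.round(ce[i]),st[i,4],np.round(r[0],1),np.round(r[1],1),r[2])
m=(P[...,2]>60)&(P[...,2]<118)&(np.hypot(P[...,0]-458,P[...,1]-40)<20);print(m.sum(),P[m].min(0),P[m].max(0),P[m].mean(0))
E
```

```text
[[1.0, 0.0, -0.0, 486.8], [-0.0, -0.96, -0.3, 122.03], [-0.0, 0.3, -0.96, 384.62], [0.0, 0.0, 0.0, 1.0]] 330.8108743362285
[597.  37.] 635 [741.  169.6] [ 6.4 78.6] 10.847152709960938
[596. 157.] 225 [765.6  66.2] [ 8.4 29.3] 17.894559860229492
[298. 181.] 2640 [460.1  37.9] [60.4 60.1] 77.59613037109375
255 [453.2030407   31.42074929  60.51438028] [467.42483155  45.49603275 117.94399607] [461.79501228  42.89388473  92.74274085]
```

View pics/w1.png

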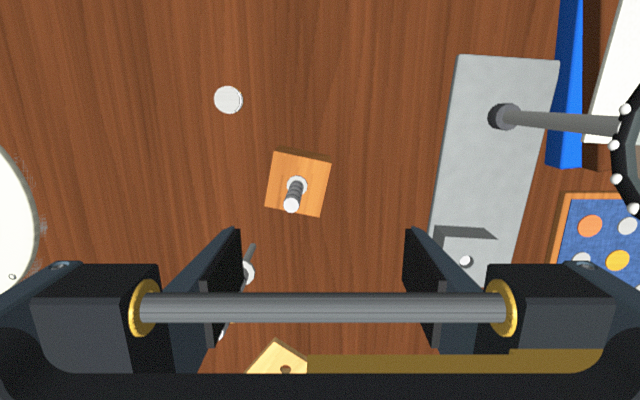

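The stylus top is at about wrist (291,207) and the stand at (298,181), which agrees with the estimates. The button bore is at (465,261). I'll descend and grip.

Request:
drive_tool([
  [[-0.002, -0.053, 0], 0],
  [[0, 0, 0.06], 0],
  [[0, 0, 0.06], 0],
  [[0, 0, 0.06], 0],
  [[0, 0, 0.049], 0],
  [[0, 0, 0], 0],
  [[0, 0, 0], 0],
  [[0, 0, 0], 0],
])

```text
time_s: 2.02
tcp_pos: [459.2, 38.9, 94.0]
orientation: [[0.0, 1.0, 0.002], [1.0, -0.0, -0.0], [-0.0, 0.002, -1.0]]
force: [0.0, 0.2, -0.4]
opening: 0.999
finger_force: 0.0
```

Request:
drive_tool([
  [[0, 0, 0], 0],
  [[0, 0, 0], 0],
  [[0, 0, 0], 0],
  [[0, 0, 0], 0],
  [[0, 0, 0], 0],
  [[0, 0, 0], 0],
  [[0, 0, 0], 0],
  [[0, 0, 0], 0],
  [[0, 0, 0], 0],
  [[0, 0, 0], 0],
], gripper=1, grip_force=30)

```text
time_s: 3.28
tcp_pos: [458.5, 39.0, 93.1]
orientation: [[-0.0, 1.0, -0.0], [1.0, 0.0, 0.0], [0.0, -0.0, -1.0]]
force: [-0.7, -0.8, -0.5]
opening: 0.142
finger_force: 30.0
```

```bash
python3 - <<'E'
from h import *
d=load("w1.npz");print(ray(d,465,261,48),ray(d,291,206,120))
for n in("scene","side"):
    d=snap(n,n+"1")
    cv2.imwrite(f"pics/{n}1c.png",1) if 0 else None
E
```

```text
[647.44305825 -51.58067479  48.        ] [460.3663457   36.72698352 120.        ]
```

Request:
drive_tool([
  [[0, 0, -0.05], 0],
  [[0, 0, -0.05], 0],
  [[0, 0, -0.05], 0],
  [[0, 0, -0.05], 0],
  [[-0.028, 0.063, 0], 0],
  [[-0.03, 0.063, 0], 0],
  [[-0.03, 0.063, 0], 0],
  [[-0.03, 0.063, 0], 0],
  [[-0.03, 0.063, 0], 0],
  [[-0.03, 0.063, 0], 0],
  [[0, 0, 0], 0],
  [[0, 0, 0], 0],
  [[0, 0, 0], 0],
])

```text
time_s: 5.0
tcp_pos: [646.8, -49.5, 193.2]
orientation: [[-0.0, 1.0, -0.0], [1.0, 0.0, 0.0], [0.0, -0.0, -1.0]]
force: [-0.6, -0.4, -0.4]
opening: 0.142
finger_force: 30.0
```

```bash
python3 - <<'E'
from h import *
o=[]
for n in("scene","side"):
    d=snap(n,n+"2");c=d["color"];u,v=(281,215) if n=="scene" else (282,190)
    o.append(cv2.resize(c[v-45:v+45,u-60:u+60],None,fx=6,fy=6,interpolation=cv2.INTER_CUBIC)[:,:,::-1])
w=snap("wrist","w2")["color"][:,:,::-1]
a=np.hstack([cv2.resize(x,(400,300)) for x in o]);b=w[50:350,120:520]
cv2.imwrite("pics/c2.png",np.vstack([a,np.hstack([b,b*0])]))
s=bot.read_state();print(s["tcp_pos"],s["opening"],s["finger_force"])
E
```

```text
[647.1552595  -49.69483868 193.36999392] 0.1432316366785954 29.993412494659424
```

View pics/c2.png

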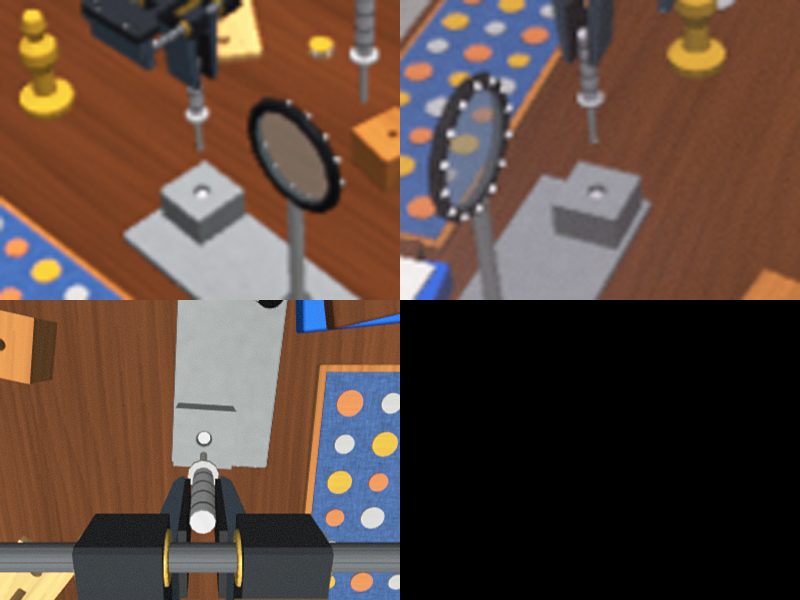

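The stylus is held upright over the bore. The tip is at scene (281,215) and side (280.5,187.3). The bore is at scene (281.6,227.6), side (281.1,202.6) and wrist (324,188).

```bash
python3 - <<'E'
from h import *
for n,t,b in (("side2",(280.5,187.3),(281.1,202.6)),("scene2",(281,215),(281.6,227.6)),("w2",(323,203),(324,188))):
    d=load(n+".npz");print(n,ray(d,*t,106).round(1),ray(d,*b,47).round(1))
E
```

```text
side2 [644.  -48.5 106. ] [645.3 -48.4  47. ]
scene2 [646.9 -45.9 106. ] [647.6 -47.6  47. ]
w2 [648.5 -49.9 106. ] [649.5 -52.4  47. ]
```

Request:
drive_tool([
  [[-0.002, 0.002, 0.03], 0],
  [[0, 0, 0.03], 0],
  [[0, 0, 0.03], 0],
  [[0, 0, 0.02], 0],
  [[0, 0, 0.01], 0],
  [[0, 0, 0.004], 0],
  [[0, 0, 0], 0],
  [[0, 0, 0], 0],
])

```text
time_s: 6.15
tcp_pos: [648.7, -51.0, 131.5]
orientation: [[-0.0, 1.0, 0.001], [1.0, 0.0, -0.0], [-0.0, 0.001, -1.0]]
force: [-0.3, -0.1, -0.7]
opening: 0.141
finger_force: 30.0
```

Request:
drive_tool([
  [[0, 0, 0.004], 0],
  [[0, 0, 0.004], 0],
  [[0, 0, 0.003], 0],
  [[0, 0, 0.001], 0],
  [[0, 0, 0], 0],
  [[0, 0, 0], 0],
  [[0, 0, 0], 0],
])

```text
time_s: 7.02
tcp_pos: [648.6, -51.0, 125.2]
orientation: [[0.0, 1.0, 0.0], [1.0, -0.0, -0.0], [-0.0, 0.0, -1.0]]
force: [0.2, -0.3, 3.8]
opening: 0.145
finger_force: 30.0
```

Request:
drive_tool([
  [[0, 0, 0.003], 0],
  [[0, 0, 0.001], 0],
  [[0, 0, 0], 0],
  [[0, 0, 0], 0],
  [[0, 0, 0], 0],
])

```text
time_s: 7.65
tcp_pos: [649.4, -51.2, 124.4]
orientation: [[0.0, 1.0, 0.002], [1.0, -0.0, -0.0], [-0.0, 0.002, -1.0]]
force: [-0.8, 0.1, 17.4]
opening: 0.144
finger_force: 30.0
```

Request:
drive_tool([
  [[0, 0, -0.04], 0],
  [[0, 0, -0.05], 0],
  [[0, 0, -0.05], 0],
  [[0.032, -0.065, 0], 0],
  [[0.03, -0.063, 0], 0],
  [[0.03, -0.063, 0], 0],
  [[0.03, -0.063, 0], 0],
  [[0.03, -0.063, 0], 0],
  [[0.028, -0.063, 0], 0],
  [[0, 0, 0], 0],
  [[0, 0, 0], 0],
  [[0, 0, 0], 0],
  [[0, 0, 0], 0],
])

```text
time_s: 9.28
tcp_pos: [459.0, 38.7, 193.0]
orientation: [[0.0, 1.0, -0.0], [1.0, -0.0, -0.0], [-0.0, -0.0, -1.0]]
force: [1.3, 0.7, -0.8]
opening: 0.146
finger_force: 30.0
```

Request:
drive_tool([
  [[0, 0, 0.05], 0],
  [[0, 0, 0.03], 0],
  [[0, 0, 0.02], 0],
  [[0, 0, 0.02], 0],
  [[0, 0, 0], 0],
  [[0, 0, 0], 0],
  [[0, 0, 0], 0],
])

```text
time_s: 10.15
tcp_pos: [458.8, 39.0, 133.5]
orientation: [[-0.0, 1.0, 0.001], [1.0, 0.0, -0.0], [-0.0, 0.001, -1.0]]
force: [0.0, 0.9, -0.7]
opening: 0.145
finger_force: 30.0
```

Request:
drive_tool([
  [[0, 0, 0.02], 0],
  [[0, 0, 0.02], 0],
  [[0, 0, 0.02], 0],
  [[0, 0, 0.01], 0],
  [[0, 0, 0.005], 0],
  [[0, 0, 0], 0],
  [[0, 0, 0], 0],
  [[0, 0, 0], 0],
])

```text
time_s: 11.15
tcp_pos: [458.6, 39.0, 95.8]
orientation: [[-0.0, 1.0, 0.0], [1.0, 0.0, -0.0], [-0.0, 0.0, -1.0]]
force: [-0.0, 0.1, -0.2]
opening: 0.144
finger_force: 30.0
```

Request:
drive_tool([
  [[0, 0, 0.004], 0],
  [[0, 0, 0], 0],
  [[0, 0, 0], 0],
])

```text
time_s: 11.52
tcp_pos: [458.5, 39.0, 93.6]
orientation: [[-0.0, 1.0, -0.0], [1.0, 0.0, -0.0], [-0.0, -0.0, -1.0]]
force: [-0.3, -0.2, -1.1]
opening: 0.138
finger_force: 30.0
```

Request:
drive_tool([
  [[0, 0, 0], 0],
  [[0, 0, 0], 0],
  [[0, 0, 0], 0],
  [[0, 0, 0], 0],
  [[0, 0, 0], 0],
  [[0, 0, -0.05], 0],
  [[0, 0, -0.06], 0],
  [[0, 0, -0.06], 0],
  [[0, 0, -0.06], 0],
  [[0, 0, 0], 0],
  [[0, 0, 0], 0],
], gripper=-1)

```text
time_s: 12.9
tcp_pos: [458.2, 39.0, 208.2]
orientation: [[-0.0, 1.0, -0.0], [1.0, 0.0, -0.0], [-0.0, -0.0, -1.0]]
force: [0.3, -0.4, -1.3]
opening: 1.002
finger_force: 0.0
```

```bash
python3 - <<'E'
from h import *
o=[]
for n in("scene","side"):
    d=snap(n,n+"3");c=d["color"];u,v=(338,205) if n=="scene" else (337,230)
    o.append(cv2.resize(c[v-45:v+45,u-60:u+60],(400,300),interpolation=cv2.INTER_CUBIC)[:,:,::-1])
cv2.imwrite("pics/c3.png",np.hstack(o))
# tray refine using side view
d=load("side3.npz");P=cloud(d);hsv=cv2.cvtColor(d["color"],cv2.COLOR_RGB2HSV)
for n in("side3.npz","scene3.npz"):
    d=load(n);P=cloud(d);m=(P[...,2]>30)&(P[...,2]<75)&(abs(P[...,0]-409)<45)&(abs(P[...,1]-340)<40)
    q=P[m];print(n,m.sum(),q.min(0),q.max(0),q.mean(0));q=q[q[:,2]>56];print(cv2.minAreaRect(q[:,:2].astype(np.float32)))
E
```

```text
side3.npz 192 [393.79298992 332.53555509  30.39869707] [453.84890143 358.93074029  63.9596055 ] [410.97635831 343.77902599  50.16350954]
((410.9933166503906, 340.6183166503906), (31.985965728759766, 13.090968132019043), 14.225960731506348)
scene3.npz 67 [393.4240532  332.99411619  30.59211144] [452.76625563 354.6159308   64.8088966 ] [416.29162225 341.56530824  52.3641654 ]
((410.57098388671875, 339.1983337402344), (33.498077392578125, 11.328470230102539), 11.87390422821045)
```

View pics/c3.png

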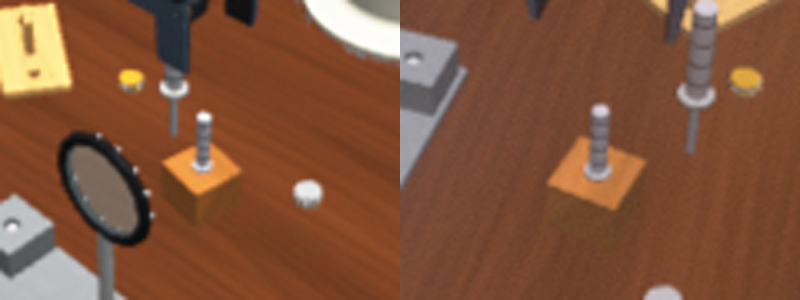

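Both views show the stylus upright in the stand with its collar on the wood, at about (203,165) in the left crop and (598,172) in the right. Next I'll go to the tray.

Request:
drive_tool([
  [[0.075, -0.012, 0], 0],
  [[0.075, -0.012, 0], 0],
  [[0.075, -0.012, 0], 0],
  [[0.075, -0.012, 0], 0],
  [[0.075, -0.012, 0], 0],
  [[0.075, -0.012, 0], 0],
  [[0.075, -0.012, 0], 0],
  [[0.077, -0.01, 0], 0],
  [[0, 0, 0], 0.05],
  [[0, 0, 0], 0.05],
  [[0, 0, 0], 0.05],
  [[0, 0, 0], 0.05],
  [[0, 0, 0], 0.05],
  [[0, 0, 0], 0.05],
  [[0, 0, 0], 0.05],
  [[0, 0, 0], 0.05],
  [[0, 0, 0], 0.036],
  [[0, 0, 0], 0],
  [[0, 0, 0], 0],
  [[0, 0, 0], 0],
])

```text
time_s: 15.5
tcp_pos: [411.4, 340.0, 208.4]
orientation: [[0.98, 0.201, -0.0], [0.201, -0.98, -0.0], [-0.0, 0.0, -1.0]]
force: [0.6, -0.0, 0.2]
opening: 1.003
finger_force: 0.0
```

```bash
python3 - <<'E'
from h import *
d=snap("wrist","w4");P=cloud(d);s=bot.read_state();print(s["tcp_pos"],s["qpos"])
for zl,zh in((6,13),(55,64)):
    m=(P[...,2]>zl)&(P[...,2]<zh)&(np.hypot(P[...,0]-411,P[...,1]-340)<100)&(d["range_z"]>0)
    h=cv2.cvtColor(d["color"],cv2.COLOR_RGB2HSV);m&=(h[...,1]>50)&(h[...,2]>90)
    m=cv2.morphologyEx(m.astype(np.uint8),cv2.MORPH_OPEN,np.ones((3,3)))>0
    print(m.sum(),cv2.minAreaRect(P[m][:,:2].astype(np.float32)))
E
```

```text
[411.4281777  339.97077024 208.4846689 ] [3.31547317e+01 2.09049667e+01 8.98858392e+01 1.96810244e-03
 6.92238878e+01 1.11566066e+02]
8252 ((411.9189453125, 337.4530029296875), (160.3863067626953, 80.162353515625), 11.221525192260742)
370 ((412.2376708984375, 337.08544921875), (34.2032470703125, 11.195966720581055), 11.441749572753906)
```

View pics/w4.png

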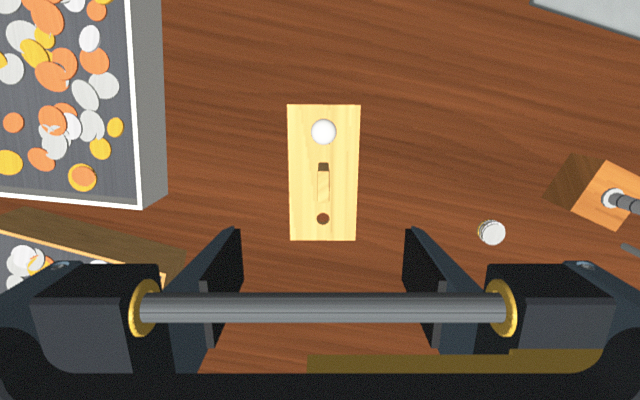

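The tray is centred between the jaws, with the fin at (323,183) and the marble at (323,131), ahead on the +x side. I'll descend, grip gently and lift.

Request:
drive_tool([
  [[0, 0.002, 0.06], 0],
  [[0, 0, 0.07], 0],
  [[0, 0, 0.07], 0],
  [[0, 0, 0.06], 0],
  [[0, 0, 0.04], 0],
  [[0, 0, 0.02], 0],
  [[0, 0, 0.01], 0],
  [[0, 0, 0], 0],
  [[0, 0, 0], 0],
  [[0, 0, 0], 0],
])

```text
time_s: 16.8
tcp_pos: [411.9, 339.2, 44.1]
orientation: [[0.98, 0.2, 0.001], [0.2, -0.98, 0.0], [0.001, -0.0, -1.0]]
force: [1.1, 0.3, -0.1]
opening: 0.999
finger_force: 0.0
```

Request:
drive_tool([
  [[0, 0, 0], 0],
  [[0, 0, 0], 0],
  [[0, 0, 0], 0],
  [[0, 0, 0], 0],
  [[0, 0, 0], 0],
  [[0, 0, 0], 0],
  [[0, 0, 0], 0],
  [[0, 0, 0], 0],
  [[0, 0, 0], 0],
  [[0, 0, 0], 0],
  [[0, 0, 0], 0],
  [[0, 0, 0], 0],
], gripper=1, grip_force=25)

```text
time_s: 18.3
tcp_pos: [411.7, 339.0, 43.6]
orientation: [[0.98, 0.2, -0.0], [0.2, -0.98, -0.0], [-0.0, 0.0, -1.0]]
force: [0.4, -1.0, -1.7]
opening: 0.129
finger_force: 25.0
```

Request:
drive_tool([
  [[0, 0, -0.004], 0],
  [[0, 0, -0.008], 0],
  [[0, 0, -0.014], 0],
  [[0, 0, -0.02], 0],
  [[0, 0, -0.026], 0],
  [[0, 0, -0.03], 0],
  [[0, 0, -0.034], 0],
  [[0, 0, -0.036], 0],
  [[0, 0, -0.036], 0],
  [[0, 0, -0.036], 0],
  [[0, 0, -0.034], 0],
  [[0, 0, -0.03], 0],
  [[0, 0, -0.026], 0],
  [[0, 0, -0.024], 0],
  [[0, 0, -0.018], 0],
  [[0, 0, -0.012], 0],
  [[0, 0, -0.006], 0],
  [[0, 0, -0.002], 0],
  [[0, 0, 0], 0],
  [[0, 0, 0], 0],
], grip_force=40)

```text
time_s: 20.8
tcp_pos: [411.6, 339.0, 241.4]
orientation: [[0.98, 0.2, -0.0], [0.2, -0.98, -0.0], [-0.0, 0.0, -1.0]]
force: [0.2, -0.1, -1.8]
opening: 0.126
finger_force: 40.0
```

Request:
drive_tool([
  [[0.001, 0.006, 0], 0],
  [[0.003, 0.012, 0], 0],
  [[0.005, 0.018, 0], 0],
  [[0.006, 0.024, 0], 0],
  [[0.008, 0.03, 0], 0],
  [[0.009, 0.036, 0], 0],
  [[0.01, 0.04, 0], 0],
  [[0.011, 0.042, 0], 0],
  [[0.012, 0.046, 0], 0],
  [[0.012, 0.046, 0], 0],
  [[0.011, 0.042, 0], 0],
  [[0.01, 0.04, 0], 0],
  [[0.009, 0.036, 0], 0],
  [[0.008, 0.03, 0], 0],
  [[0.006, 0.024, 0], 0],
  [[0.005, 0.018, 0], 0],
  [[0.003, 0.012, 0], 0],
  [[0.001, 0.006, 0], 0],
  [[0, 0, 0], 0],
  [[0, 0, 0], 0],
])

```text
time_s: 23.3
tcp_pos: [526.0, 103.4, 241.6]
orientation: [[0.98, 0.2, -0.0], [0.2, -0.98, 0.0], [-0.0, -0.0, -1.0]]
force: [-0.1, 0.6, -2.6]
opening: 0.127
finger_force: 40.0
```

```bash
python3 - <<'E'
from h import *
o=[]
for n in("scene","side"):
    d=snap(n,n+"5");c=d["color"]
    o.append(cv2.resize(c[100:340,180:500] if n=="scene" else c[100:340,140:460],(400,300),interpolation=cv2.INTER_CUBIC)[:,:,::-1])
    P=cloud(d);h=cv2.cvtColor(c,cv2.COLOR_RGB2HSV)
    m=(np.linalg.norm(P-[577,114,220],axis=-1)<35)&(h[...,1]<40)&(h[...,2]>150)
    print(n,m.sum(),P[m].mean(0),P[m].min(0),P[m].max(0))
    q=P[(np.abs(P[...,2]-208)<7)&(np.hypot(P[...,0]-526,P[...,1]-103)<85)&(h[...,1]>50)&(h[...,2]>90)];print(len(q),np.linalg.lstsq(np.c_[q[:,:2],np.ones(len(q))],q[:,2],rcond=None)[0][:2],q.mean(0))
    l=P[(P[...,2]>170)&(P[...,2]<285)&(abs(P[...,0]-677)<25)&(abs(P[...,1]-109)<75)]
    print("lens",l.min(0),l.max(0))
cv2.imwrite("pics/c5.png",np.hstack(o))
s=bot.read_state();print(s["tcp_pos"],s["opening"],s["finger_force"])
E
```

```text
scene 60 [579.09846866 118.16998567 227.99136593] [546.35590262 102.71547288 209.00353385] [588.96092565 128.75717767 235.00669471]
733 [-0.00646506 -0.00703028] [535.59909088 112.93377704 208.84979792]
lens [671.38539967  54.11472578 170.02531718] [687.96674613 162.44546255 278.9119718 ]
side 83 [573.61761247 119.17812912 226.57866937] [562.65489131  82.67521836 205.83335987] [586.01669857 129.42798285 232.96042287]
1401 [ 0.00248454 -0.01178882] [519.57550019 111.73369815 207.0813705 ]
lens [667.23187607  58.61050327 170.38068603] [686.31914488 165.81410131 275.72563448]
[526.01271962 103.36267651 241.64000708] 0.12726594301417896 39.997183084487915
```

View pics/c5.png

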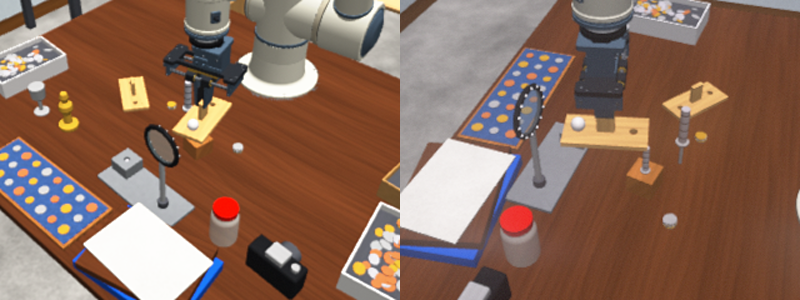

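The tray is level in the gripper, with the marble seated at (193,124) left and (578,123) right, in front of the lens. The stylus is upright in its stand. The numbers agree, so I'm handing in.

```bash
python3 -c "
from cell import bot
print(bot.hand_in())"
```

```text
the job is handed in; nothing more can be done
None
```

The job is handed in, and no verdict came back: I pressed the button fully (17 N with the stylus), put the stylus back in its stand, and the gripper holds the tray level and still with the marble seated, by my measurements about 10 cm in front of the lens.

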